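# Clamp the stuck jam jar and keep it held

## Robot

A 7-joint arm with a two-finger parallel gripper is mounted at the origin on the work surface. World frame = base frame: x ahead of the robot, y to its left, z up, the work surface at z = 0. Lengths are in m, angles in rad, forces in N, time in s.
With the tool pointing down it reaches from about 0.425 to 0.925 m from the base axis. Payload 6.8 kg.
Tool frame: the origin (TCP) lies at the very end of the fingers, on their centre line; the grasp point (between the pads) lies 19 mm behind it; z points along the fingers, y is the line along which they close (so a half turn about z gives the same grasp; the last joint's range is limited). The gripper opens to 85 mm and grips with 20 to 120 N. Pads are 22 mm wide; open, the fingers measure 114 mm over their backs; the gripper's body (76 mm by 85 mm) begins 54 mm behind the grasp point. The pads swing forward as they close: fully open they stand 13 mm farther back than shut.
Start: joints at [1.164, 0.477, 0.022, 1.555, -0.011, 1.109, -0.083], TCP at [0.199, -0.645, 0.231] pointing down, gripper open.
Joint ranges: [-2.96, 2.96], [-0.34, 2.1], [-1.41, 1.46], [0.24, 2.44], [-1.37, 4.51], [0.17, 1.92], [-2.96, 2.96]. Speed limits (rad/s): [2.39, 2.39, 3.14, 3.14, 3.14, 3.14, 3.14].

## Interface

Orientations are given as a rotation vector (axis times angle).
In Python, from bench import get_obs, grab_frame, hand_in gives the robot as it stands.
- The arm moves only by the tool drive_tool, never from a script. Its argument "rows" is a list of rows, each an object with "offset": the shift along the tool's x, y, z as a fraction of full scale, a list of three; "rotation": the turn, a rotation vector about the tool's x, y, z as a fraction of full scale, a list of three; "claw": the opening, from 0 (shut) to 1 (fully open). In form: [{"offset": [tx, ty, tz], "rotation": [wx, wy, wz], "claw": claw}, ...]. A call has 1 to 20 rows; each row is the pose to reach, as a shift and turn from the pose commanded when the call began, along the tool's axes at that moment; what a row does not reach only later rows make up. Full scale, the value 1, is 0.15 m for a shift and 2 rad for a turn. A row lasts 1/12 s, in which the tool goes at most 41.7 mm and 7.16 degrees, less where a joint would pass 70% of its speed; a pose out of reach is approached as far as the arm can. A call with a number of a shift or a turn outside -1 to 1 is refused whole. A call with a gripper value outside its range is refused whole. The fingers move at their own pace and stop on an object; "force" is the grip in N (left out, the last holds). Time passes only in rows, so rows that repeat a pose let the fingers close. It gives the time, the measured TCP pose, the force, the opening and the grip force at its end, in the units of the state.
- get_obs(): the state, without advancing time (a new reading comes with each control period).
- grab_frame(name): name is "scene" or "side" or "wrist"; returns a dict with "frame" (480x640x3 uint8, red, green, blue), "z_map" (480x640 float32, m along the optical axis (not along the pixel's ray), 0 where there is no reading), "vfov" (degrees; the focal length in pixels is half the picture's height over the tangent of half this angle, whatever the lens; pixels are square), "cx", "cy" (the principal point, pixels), "R" (3x3) and "t" (3): a world point X has camera coordinates R X + t. Camera axes: x right, y down, z forward; pixel columns grow to the right and rows downward; lengths in m; the calibration is good to about 2 mm. The wrist camera is an equidistant fisheye: a pixel r from the principal point sees the ray r / f radians off the axis. A picture is of the moment at which its call begins.
- hand_in(): hands the job in; it is judged then, once.
The state is a dict: "clock": time; "joints": joint angles; "qvel": joint speeds; "tau": joint torques, N m; "tcp_pos": TCP position; "orientation": TCP orientation; "contact_force": force on the tool from outside, world axes, zero at the start; "moment": the same for the moment, N m; "grip_width": finger opening in m; "gripper_force": force on a finger pad.
Only numpy, scipy, OpenCV 4.12 (cv2) and the standard library are available. Lean on these libraries where they do the work, as an engineer would, in place of code of your own. Each camera call takes 0.05 s, during which the arm holds its last target. There are 200 camera calls.

## Task

The steel lid of the middle-sized jam jar (52 mm across, neither the slim tall one nor the squat one) is stuck: stand that jar upright in the V of the wooden jar clamp, let go of it, then pump the clamp's lever up and down until the sprung rubber pad meets the glass and is pushed in about half way. Never push the pad right in, and finish while still pressing the lever down, so that the pad stays about half way in and the jar stays gripped while I twist the lid. Leave the other jars and everything else on the table where they are.

Things in the scene. Friction and masses are not known exactly. Their poses are not given: they have to be found in the camera images.
- jar: the stuck jar: round glass jar, dark jam inside, flat steel lid; 52 mm diameter and 85 mm tall (the lid is the top 14 mm, 49 mm diameter), about 0.2 kg. Origin at the centre of its underside, z up.
- slim_jar: bystander: slim jar, 38 mm diameter, 105 mm tall; origin at the centre of its underside
- squat_jar: bystander: squat jar, 68 mm diameter, 48 mm tall; origin at the centre of its underside
- spoon: bystander: spoon with a thick wooden handle and a round steel bowl, about 200 mm long, lying on the table
- ring: bystander: wooden napkin ring, 44 mm diameter, 25 mm high
- spare_lid: bystander: loose steel lid lying on the table, 60 mm diameter, 12 mm high
- clamp: jar clamp, fixed: wooden plate 100 x 270 x 15 mm. Origin on the table; y along it from lever end (-y) to fixed wooden V jaw (+y), x across, z up. From +y to -y: V jaw (y 68 to 108 mm, top 55 mm above table), room for the jar, rubber pad (56 mm wide, 20 to 56 mm above table), steel head (top 57 mm) on a toothed bar, two cheeks with the lever's pivot (y -67 to -103 mm, 95 mm high), lever
- seat (a point): point on top of the clamp's base plate (15 mm above the table) under the axis of the jar when the jar touches both flanks of the V; at clamp x 0, y +55 mm. Axes as the clamp's. The jar may be stood a little towards the lever (clamp -y) of this point: the pad pushes it home into the V.
- pad_face (a point): centre of the front face of the rubber pad, 38 mm above the table; at the start it is 20 to 32 mm short of the glass of a seated jar
- carriage (a joint): m, how far the head with the pad has been advanced to the V jaw (0 to 0.055; starts between 0 and 0.012). It stays where it is left through 4 N of drag. A pawl on the lever pushes its toothed bar, 6 mm pitch: a full lever stroke advances it about 13 to 17 mm, and the next starts where it stopped.
- pad (a joint): m, how far the sprung pad is pushed in towards the head: 0 free, 0.016 right in (bottomed). Spring 1500 N/m, so half way (0.008) grips with 12 N. With the lever let up, the head yields until the grip is only 1 to 2 N (about 1 mm).
- lever: pump lever, origin on its pivot (85 mm above table, clamp y -85 mm), turns about clamp x. A spring lifts it to its upper stop, its arm pointing to clamp -y, 0.2 rad above level; pressed, it turns 0.4 rad to its lower stop. Only the down stroke advances the head; let it come right up between strokes
- press (a point): centre of the top of the lever's black paddle (44 x 44 mm), 107 mm from the pivot; at the upper stop it is about 114 mm above the table and it goes down about 42 mm to the lower stop. Press here straight down. A free stroke takes about 3 to 4 N; with the pad half way in about 8 to 9 N; with the pad right in about 14 N.

How it is judged:
By the outcome, as a careful person would: the job done as asked, in the order asked, and still so for the second after the job is handed in, while the arm keeps its last pose, push and grip.
It also fails if it takes over 64 s, if anything falls off the work surface, if the arm or the gripper's body presses on something with over 40 N, if the wrist force passes 120 N, or if a joint passes its speed limit or range.

## Working session

There is one attempt and no reset: what is moved stays moved. The work goes in short steps, Python scripts to look and compute and a tool call to move; the robot and the scene stay as the last step left them, time stands still between calls to the robot, and variables do not carry over. Pictures are saved under pics/ and viewed, at most 10 in all, crops included, and the job is handed in when it is done.

Besides the shell and the picture viewer there is one more tool, called by a JSON object that holds its "name" and its "arguments". drive_tool: Moves the arm, as the interface text tells. Its arguments: {"type":"object","properties":{"rows":{"type":"array","items":{"type":"object","properties":{"offset":{"type":"array","items":{"type":"number"}},"rotation":{"type":"array","items":{"type":"number"}},"claw":{"type":"number"}}}},"force":{"type":"number"}},"required":["rows"]}

```bash
mkdir -p pics
cat > h.py <<'E'
import numpy as np,cv2
from bench import get_obs,grab_frame,hand_in
def world(g):
    z=g["z_map"].astype(float);h,w=z.shape
    f=h/2/np.tan(np.radians(g["vfov"])/2)
    u,v=np.meshgrid(np.arange(w),np.arange(h))
    P=np.stack([(u-g["cx"])/f*z,(v-g["cy"])/f*z,z],-1)
    W=(P-g["t"])@g["R"]; W[z==0]=np.nan
    return W
def save(n,im): cv2.imwrite("pics/"+n,im[...,::-1])
E
python3 - <<'E'
from h import *
o=get_obs();print(o)
for n in("scene","side"):
    g=grab_frame(n);save(n+".png",g["frame"]);np.savez(n+".npz",W=world(g),f=g["frame"]);print(n,g["vfov"],-g["R"].T@g["t"])
E
```

```text
{'clock': 0.0, 'joints': array([ 1.16388475,  0.47781793,  0.02233475,  1.55642655, -0.01150233,
        1.10930155, -0.08309842]), 'qvel': array([-0.00010575, -0.00268631, -0.00089185, -0.00160792,  0.00073096,
       -0.0005936 ,  0.0002851 ]), 'tau': array([-7.92009837e-05, -5.96452832e+01,  1.60824817e+00, -2.81201470e+01,
        1.25735908e-02,  9.50448884e-03, -3.47862760e-05]), 'tcp_pos': array([ 0.19852886, -0.64453615,  0.23032418]), 'orientation': array([-3.10482724e+00, -4.67404432e-01,  6.29954829e-04]), 'contact_force': array([ 0.19374382,  0.32557185, -0.65141884]), 'moment': array([ 0.05542992, -0.01764877,  0.05907244]), 'gripper_force': 0.0, 'grip_width': 0.0854974345628811}
scene 50.58240684284979 [1.37573617 0.15946648 0.77211892]
side 50.57508086991995 [0.00400365 0.73618777 0.75161552]
```

View pics/scene.png

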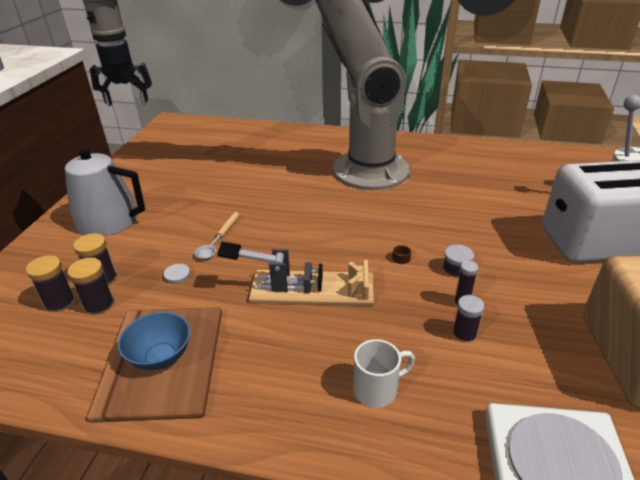

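View pics/side.png

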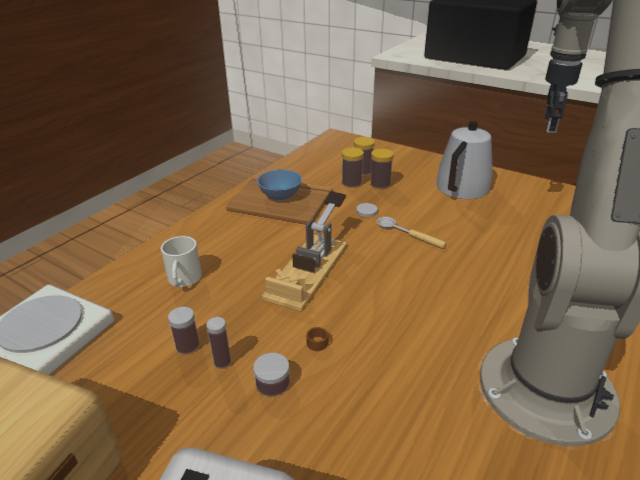

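The scene view shows the target jar at (468,318), the slim jar at (466,283) and the squat jar at (459,260). The clamp is at (312,285) with its V to the right (about world +y) and the lever paddle at (229,251). The side view confirms this: jar (184,330), V (288,288), paddle (336,198).

```bash
cat > m.py <<'E'
from h import *
a=np.load("scene.npz");b=np.load("side.npz")
def crop(d,x0,x1,y0,y1):
    P=d["W"][y0:y1,x0:x1].reshape(-1,3);C=d["f"][y0:y1,x0:x1].reshape(-1,3)
    k=~np.isnan(P[:,0]);return P[k],C[k]
def st(n,P): 
    if len(P): print(n,len(P),"med",P.mean(0).round(4),"min",P.min(0).round(4),"max",P.max(0).round(4),"mec",cv2.minEnclosingCircle(P[:,:2].astype(np.float32)*1000))
for n,d,r in(("jarS",a,(445,495,290,345)),("jarD",b,(165,204,300,355))):
    P,C=crop(d,*r); s=P[(P[:,2]>.078)&(P[:,2]<.095)]; st(n+" lid",s)
    s=P[(P[:,2]>.02)&(P[:,2]<.065)]; st(n+" body",s)
for n,d,r in(("slim S",a,(450,485,258,305)),("slimD",b,(204,234,315,370))):
    P,C=crop(d,*r); s=P[(P[:,2]>.098)]; st(n,s)
P,C=crop(b,250,295,350,395); st("squat",P[(P[:,2]>.044)])
P,C=crop(b,300,332,325,352); st("ring",P[(P[:,2]>.018)])
for n,d,r in(("S",a,(235,385,235,310)),("D",b,(255,355,180,315))):
    P,C=crop(d,*r)
    s=P[(abs(P[:,2]-.015)<.005)]; 
    print(n,"base",cv2.minAreaRect((s[:,:2]*1000).astype(np.float32)))
    s=P[(abs(P[:,2]-.055)<.003)];st("z55",s)
    s=P[(P[:,2]>.085)&(P[:,2]<.098)];st("cheek",s)
    s=P[(P[:,2]>.103)];st("paddle",s)
    s=P[(P[:,2]>.100)&(C.max(1)<50)];st("black",s)
E
python3 m.py
```

```text
jarS lid 397 med [0.6325 0.2779 0.0834] min [0.6052 0.2541 0.078 ] max [0.6558 0.3013 0.0868] mec ((630.3589477539062, 277.7618408203125), 25.66840362548828)
jarS body 568 med [0.6291 0.274  0.0421] min [0.5399 0.2524 0.02  ] max [0.6577 0.3025 0.0646] mec ((598.6902465820312, 268.57391357421875), 60.392738342285156)
jarD lid 399 med [0.6274 0.2826 0.0843] min [0.6047 0.2571 0.078 ] max [0.6546 0.3045 0.0882] mec ((630.3494262695312, 280.5137023925781), 25.679981231689453)
jarD body 459 med [0.6143 0.2919 0.043 ] min [0.6021 0.259  0.0201] max [0.6445 0.3077 0.065 ] mec ((627.3438110351562, 281.88690185546875), 25.863862991333008)
slim S 177 med [0.5432 0.2725 0.1031] min [0.5232 0.2562 0.0982] max [0.5588 0.2887 0.1067] mec ((541.257568359375, 273.1532287597656), 18.542865753173828)
slimD 242 med [0.5383 0.2771 0.1042] min [0.5228 0.2578 0.098 ] max [0.558  0.2926 0.1074] mec ((539.9618530273438, 274.8490905761719), 18.231216430664062)
squat 803 med [0.4261 0.2639 0.0479] min [0.3953 0.229  0.0441] max [0.4598 0.2951 0.0514] mec ((426.7615051269531, 262.2038879394531), 33.4091987609
[... 818 characters left out ...]
.1033] max [ 0.6119 -0.2018  0.1119] mec ((591.2896728515625, -207.04791259765625), 20.786771774291992)
D base ((657.8634643554688, -169.9200439453125), (306.0071105957031, 587.9331665039062), 34.0499382019043)
z55 581 med [ 0.5867 -0.0291  0.0549] min [ 0.5003 -0.3389  0.052 ] max [0.8815 0.0777 0.058 ] mec ((687.29638671875, -116.7505874633789), 258.8731689453125)
cheek 249 med [ 0.5746 -0.1277  0.0922] min [ 0.5449 -0.1943  0.0853] max [ 0.6039 -0.0969  0.098 ] mec ((577.8394775390625, -143.93130493164062), 50.45697784423828)
paddle 238 med [ 0.5898 -0.217   0.1118] min [ 0.5684 -0.246   0.1031] max [ 0.6152 -0.1765  0.1191] mec ((589.2628173828125, -211.47140502929688), 36.6231689453125)
```

```bash
cat > m2.py <<'E'
from m import *
print()
c,s=np.cos(.170),np.sin(.170);R=np.array([[c,s],[-s,c]])
for n,d,r in(("S",a,(220,385,235,310)),("D",b,(255,360,180,320))):
    P,C=crop(d,*r);L=P.copy();L[:,:2]=(P[:,:2]-[.566,-.053])@R.T
    k=(abs(L[:,0])<.075)&(abs(L[:,1])<.25)&(L[:,2]>.009);L=L[k];C=C[k]
    k=(L[:,2]>.010)&(L[:,2]<.02);q=L[k];print(n,"base pct x",np.percentile(q[:,0],[0,1,99,100]).round(4),"y",np.percentile(q[:,1],[0,1,99,100]).round(4), cv2.minAreaRect((q[:,:2]*1000).astype(np.float32)))
    for z0,z1 in((.03,.05),(.050,.06),(.065,.08),(.088,.1),(.1,.13)):
        q=L[(L[:,2]>z0)&(L[:,2]<z1)]
        h,e=np.histogram(q[:,1],np.arange(-.25,.15,.005))
        print(n,z0,[(int(round(e[i]*1000)),int(h[i]),(q[(q[:,1]>=e[i])&(q[:,1]<e[i+1])][:,0].min()*1000).round(),(q[(q[:,1]>=e[i])&(q[:,1]<e[i+1])][:,0].max()*1000).round()) for i in range(len(h)) if h[i]>2])
    q=L[(L[:,1]<-.14)&(L[:,2]>.09)]
    print("tip",q[:,1].min(),"paddle x",q[q[:,1]<-.16][:,0].min(),q[q[:,1]<-.16][:,0].max())
E
python3 m2.py | sed '1,/^$/d'|sed 's/np.float64//g'
```

```text
S base pct x [-0.0521 -0.0492  0.0491  0.0525] y [-0.135  -0.1324  0.133   0.1351] ((0.23941802978515625, 0.0800628662109375), (270.1270751953125, 104.56825256347656), 89.98908233642578)
S 0.03 [(-90, 8, (21.0), (24.0)), (-85, 14, (22.0), (26.0)), (-80, 18, (20.0), (25.0)), (-75, 13, (21.0), (27.0)), (-70, 14, (21.0), (26.0)), (-65, 16, (21.0), (26.0)), (-60, 34, (-27.0), (26.0)), (-55, 25, (-28.0), (25.0)), (-25, 3, (-7.0), (6.0)), (-15, 17, (24.0), (29.0)), (-10, 14, (25.0), (30.0)), (-5, 27, (-24.0), (29.0)), (0, 21, (-20.0), (20.0)), (5, 13, (-21.0), (23.0)), (10, 10, (-19.0), (22.0)), (15, 16, (22.0), (28.0)), (20, 22, (-30.0), (26.0)), (75, 10, (-32.0), (32.0)), (80, 29, (-30.0), (34.0)), (85, 28, (-25.0), (37.0)), (90, 30, (-21.0), (32.0)), (95, 27, (-16.0), (25.0)), (100, 15, (14.0), (26.0)), (105, 23, (-20.0), (27.0)), (110, 17, (24.0), (45.0)), (115, 18, (40.0), (45.0)), (120, 11, (38.0), (44.0))]
S 0.05 [(-90, 3, (22.0), (25.0)), (-85, 9, (22.0), (27.0)), (-80, 7, (22.0), (26.0)), (-75, 7, (22.0), (26.0)), (-70, 10, (22.0), (26.0)), (-65, 7, (-24.0), (26.0)), (-60, 12, (-2
[... 3740 characters left out ...]
80, 18, (-31.0), (25.0)), (-75, 15, (-28.0), (25.0)), (-70, 28, (-32.0), (24.0)), (-65, 35, (-32.0), (23.0)), (-60, 22, (-28.0), (24.0)), (-55, 11, (-29.0), (24.0)), (-50, 5, (-27.0), (22.0))]
D 0.1 [(-195, 5, (-22.0), (14.0)), (-190, 23, (-23.0), (18.0)), (-185, 22, (-25.0), (16.0)), (-180, 27, (-24.0), (17.0)), (-175, 20, (-25.0), (19.0)), (-170, 23, (-24.0), (15.0)), (-165, 26, (-24.0), (18.0)), (-160, 26, (-25.0), (19.0)), (-155, 48, (-23.0), (16.0)), (-150, 11, (-19.0), (15.0)), (-145, 10, (-12.0), (5.0)), (-140, 11, (-10.0), (5.0)), (-135, 6, (-11.0), (5.0)), (-130, 8, (-10.0), (3.0)), (-125, 8, (-9.0), (4.0))]
tip -0.19370962934675506 paddle x -0.024982411651749654 0.01949517192045926
```

Run:
```python
import cv2,numpy as np
a=cv2.imread("pics/scene.png")[235:315,215:385];b=cv2.imread("pics/side.png")[185:315,250:360]
a=cv2.resize(a,None,fx=4,fy=4,interpolation=2);b=cv2.resize(b,None,fx=2,fy=2,interpolation=2)
o=np.zeros((600,700,3),np.uint8);o[:320,:680]=a;o[325:585,:220]=b;cv2.imwrite("pics/crop.png",o)
```

```text
(no output)
```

View pics/crop.png

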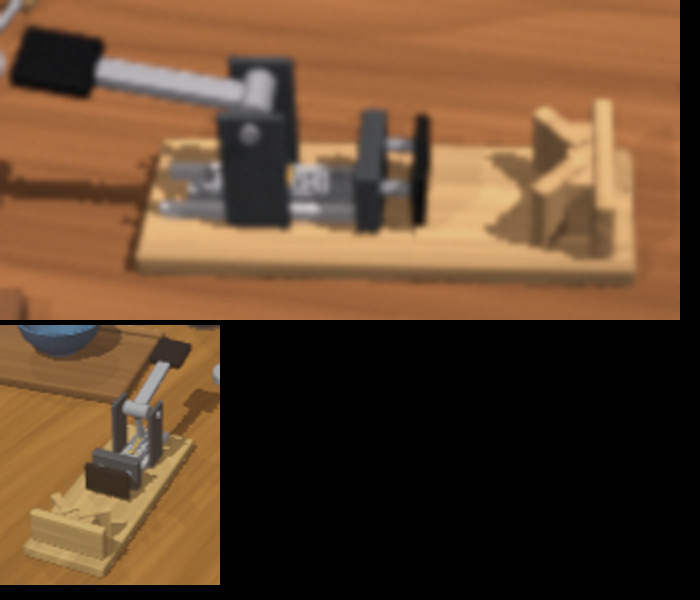

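The crop shows the clamp well: cheeks, head, pad and V. I fitted its frame as origin ≈ (0.562, -0.0385) and yaw ≈ 0.162. That puts the seat at ≈ (0.553, 0.016) and the press point at ≈ (0.592, -0.226).

```bash
cat > go.py <<'E'
import sys
from h import *
from scipy.spatial.transform import Rotation as Ro
def go(x,y,z,yaw=.162):
    o=get_obs();R=Ro.from_rotvec(o["orientation"])
    ty=np.array([np.cos(yaw),np.sin(yaw),0]);tz=np.array([0,0,-1.])
    T=Ro.from_matrix(np.stack([np.cross(ty,tz),ty,tz],1))
    print("t",o["clock"],"tcp",o["tcp_pos"].round(4),"F",o["contact_force"].round(2),"w",round(o["grip_width"],4))
    print("offset",(R.inv().apply(np.array([x,y,z])-o["tcp_pos"])/.15).round(3),"rot",((R.inv()*T).as_rotvec()/2).round(4))
if __name__=="__main__": go(*map(float,sys.argv[1:]))
E
python3 go.py .63 .279 .2; python3 go.py .45 -.30 .25
python3 - <<'E'
from h import *
for n in("scene","side"):
    W=np.load(n+".npz")["W"].reshape(-1,3);k=(W[:,2]>.10)&(W[:,2]<.35)&(W[:,0]>.2)&(W[:,0]<.9)&(W[:,1]>-.75)&(W[:,1]<-.3);print(W[k].min(0),W[k].max(0))
E
```

```text
t 0.1 tcp [ 0.1985 -0.6446  0.2304] F [-0.1   0.18  0.  ] w 0.0853
offset [ 4.561 -5.037  0.211] rot [-7.00e-04 -6.00e-04 -7.17e-01]
t 0.1 tcp [ 0.1985 -0.6446  0.2304] F [-0.1   0.18  0.  ] w 0.0853
offset [ 2.278 -1.702 -0.128] rot [-7.00e-04 -6.00e-04 -7.17e-01]
[ 0.20000315 -0.71545292  0.10000651] [ 0.74496053 -0.46605248  0.34914223]
[ 0.20014677 -0.70951063  0.100033  ] [ 0.74165393 -0.46190213  0.34962141]
```

```bash
python3 - <<'E'
from h import *
for n,r in(("scene",(68,145,152,230)),("side",(438,495,122,195))):
    W=np.load(n+".npz")["W"][r[2]:r[3],r[0]:r[1]].reshape(-1,3);k=(W[:,2]>.03)&(W[:,1]>-.9)&(W[:,0]>.2);print(np.nanpercentile(W[k],[1,50,99],axis=0).round(3))
E
python3 go.py .37 -.42 .26
```

```text
[[ 0.363 -0.704  0.032]
 [ 0.438 -0.62   0.112]
 [ 0.479 -0.534  0.194]]
[[ 0.326 -0.677  0.032]
 [ 0.387 -0.608  0.114]
 [ 0.465 -0.532  0.202]]
t 0.1 tcp [ 0.1985 -0.6446  0.2304] F [-0.1   0.18  0.  ] w 0.0853
offset [ 1.533 -1.095 -0.196] rot [-7.00e-04 -6.00e-04 -7.17e-01]
```

{"name": "drive_tool", "arguments": {"rows": [{"offset": [0.3,-1,-0.2],"rotation": [0,0,-0.3],"claw": 0.78},{"offset": [0.3,-1,-0.2],"rotation": [0,0,-0.3],"claw": 0.78},{"offset": [0.3,-1,-0.2],"rotation": [0,0,-0.3],"claw": 0.78},{"offset": [0.3,-1,-0.2],"rotation": [0,0,-0.3],"claw": 0.78},{"offset": [0.3,-1,-0.2],"rotation": [0,0,-0.3],"claw": 0.78},{"offset": [0.3,-1,-0.2],"rotation": [0,0,-0.3],"claw": 0.78}]}}

```text
clock: 0.6
tcp_pos: [0.1978, -0.487, 0.2618]
orientation: [2.826, 1.372, -0.0]
contact_force: [0.8, -0.6, 0.8]
grip_width: 0.0667
gripper_force: 0.0
```

```bash
python3 go.py .37 -.35 .25;python3 go.py .47 -.20 .25
```

```text
t 0.6 tcp [ 0.1978 -0.487   0.2618] F [ 0.83 -0.62  0.83] w 0.0667
offset [1.428 0.338 0.079] rot [ 2.000e-04  2.000e-04 -4.143e-01]
t 0.6 tcp [ 0.1978 -0.487   0.2618] F [ 0.83 -0.62  0.83] w 0.0667
offset [2.626 0.243 0.078] rot [ 2.000e-04  2.000e-04 -4.143e-01]
```

{"name": "drive_tool", "arguments": {"rows": [{"offset": [1,0.3,0],"rotation": [0,0,-0.414],"claw": 0.78},{"offset": [1,0.3,0],"rotation": [0,0,-0.414],"claw": 0.78},{"offset": [1,0.3,0],"rotation": [0,0,-0.414],"claw": 0.78},{"offset": [1,0.3,0],"rotation": [0,0,-0.414],"claw": 0.78},{"offset": [1,0.3,0],"rotation": [0,0,-0.414],"claw": 0.78},{"offset": [1,0.3,0],"rotation": [0,0,-0.414],"claw": 0.78},{"offset": [1,0.3,0],"rotation": [0,0,-0.414],"claw": 0.78},{"offset": [1,0.3,0],"rotation": [0,0,-0.414],"claw": 0.78}]}}

```text
clock: 1.27
tcp_pos: [0.3263, -0.3999, 0.2607]
orientation: [-2.042, -2.386, -0.001]
contact_force: [0.2, -0.3, 0.2]
grip_width: 0.0666
gripper_force: 0.0
```

```bash
python3 go.py .630 .279 .20
```

```text
t 1.2667 tcp [ 0.3263 -0.3999  0.2607] F [ 0.21 -0.26  0.15] w 0.0666
offset [4.159 2.699 0.407] rot [-0.0001 -0.0004 -0.0035]
```

{"name": "drive_tool", "arguments": {"rows": [{"offset": [1,1,0],"rotation": [0,0,-0.0035],"claw": 0.78},{"offset": [1,1,0],"rotation": [0,0,-0.0035],"claw": 0.78},{"offset": [1,1,0],"rotation": [0,0,-0.0035],"claw": 0.78},{"offset": [1,1,0],"rotation": [0,0,-0.0035],"claw": 0.78},{"offset": [1,1,0],"rotation": [0,0,-0.0035],"claw": 0.78},{"offset": [1,1,0],"rotation": [0,0,-0.0035],"claw": 0.78}]}}

```text
clock: 1.77
tcp_pos: [0.4559, -0.2206, 0.2617]
orientation: [2.028, 2.399, 0.007]
contact_force: [-0.2, 0.2, -0.6]
grip_width: 0.0663
gripper_force: 0.0
```

{"name": "drive_tool", "arguments": {"rows": [{"offset": [1,0.8,0],"rotation": [0,0,0],"claw": 0.78},{"offset": [1,0.8,0],"rotation": [0,0,0],"claw": 0.78},{"offset": [1,0.8,0],"rotation": [0,0,0],"claw": 0.78},{"offset": [1,0.8,0],"rotation": [0,0,0],"claw": 0.78},{"offset": [1,0.8,0],"rotation": [0,0,0],"claw": 0.78},{"offset": [1,0.8,0],"rotation": [0,0,0],"claw": 0.78}]}}

```text
clock: 2.27
tcp_pos: [0.5477, -0.0538, 0.2613]
orientation: [-2.029, -2.397, -0.007]
contact_force: [0.3, 0.7, 1.3]
grip_width: 0.0666
gripper_force: 0.0
```

{"name": "drive_tool", "arguments": {"rows": [{"offset": [1,0.6,0],"rotation": [0,0,0],"claw": 0.78},{"offset": [1,0.6,0],"rotation": [0,0,0],"claw": 0.78},{"offset": [1,0.6,0],"rotation": [0,0,0],"claw": 0.78},{"offset": [1,0.6,0],"rotation": [0,0,0],"claw": 0.78},{"offset": [1,0.6,0],"rotation": [0,0,0],"claw": 0.78},{"offset": [1,0.6,0],"rotation": [0,0,0],"claw": 0.78}]}}

```text
clock: 2.77
tcp_pos: [0.6101, 0.106, 0.2607]
orientation: [-2.03, -2.395, -0.002]
contact_force: [-0.2, -0.8, -0.3]
grip_width: 0.0665
gripper_force: 0.0
```

```bash
python3 go.py .630 .279 .20
```

```text
t 2.7667 tcp [0.6101 0.106  0.2607] F [-0.18 -0.75 -0.29] w 0.0665
offset [1.115 0.32  0.407] rot [-0.0001 -0.0012  0.0011]
```

{"name": "drive_tool", "arguments": {"rows": [{"offset": [1,0.32,0.4],"rotation": [0,0,0],"claw": 0.78},{"offset": [1,0.32,0.4],"rotation": [0,0,0],"claw": 0.78},{"offset": [1,0.32,0.4],"rotation": [0,0,0],"claw": 0.78},{"offset": [1,0.32,0.4],"rotation": [0,0,0],"claw": 0.78},{"offset": [1,0.32,0.4],"rotation": [0,0,0],"claw": 0.78},{"offset": [1,0.32,0.4],"rotation": [0,0,0],"claw": 0.78},{"offset": [1,0.32,0.4],"rotation": [0,0,0],"claw": 0.78},{"offset": [1,0.32,0.4],"rotation": [0,0,0],"claw": 0.78}]}}

```text
clock: 3.43
tcp_pos: [0.6339, 0.2548, 0.2014]
orientation: [2.038, 2.388, -0.002]
contact_force: [-0.1, -1.0, -0.0]
grip_width: 0.0669
gripper_force: 0.0
```

```bash
python3 go.py .630 .279 .030; python3 -c "
from h import *
g=grab_frame('wrist');save('w1.png',g['frame'])"
```

```text
t 3.4333 tcp [0.6339 0.2548 0.2014] F [-0.13 -1.01 -0.05] w 0.0669
offset [ 0.166 -0.     1.142] rot [ 0.0002  0.001  -0.002 ]
```

View pics/w1.png

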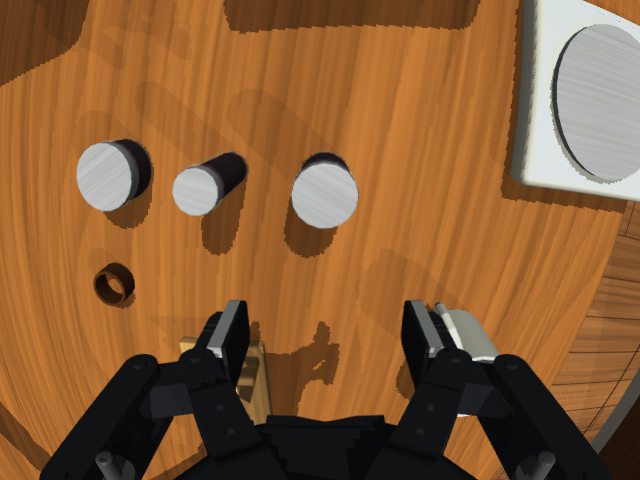

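The wrist view shows the jar lid at (325,194), centred between the fingers. There are clear gaps to the slim jar at (198,190) and the mug. Next I centre over the jar and descend.

{"name": "drive_tool", "arguments": {"rows": [{"offset": [0.166,0,0.2],"rotation": [0,0,0],"claw": 0.78},{"offset": [0.166,0,0.3],"rotation": [0,0,0],"claw": 0.78},{"offset": [0.166,0,0.5],"rotation": [0,0,0],"claw": 0.78},{"offset": [0.166,0,0.7],"rotation": [0,0,0],"claw": 0.78},{"offset": [0.166,0,0.85],"rotation": [0,0,0],"claw": 0.78},{"offset": [0.166,0,1],"rotation": [0,0,0],"claw": 0.78},{"offset": [0.166,0,1],"rotation": [0,0,0],"claw": 0.78},{"offset": [0.166,0,1],"rotation": [0,0,0],"claw": 0.78}]}}

```text
clock: 4.15
tcp_pos: [0.6284, 0.2809, 0.0507]
orientation: [-2.035, -2.393, 0.004]
contact_force: [0.2, -0.1, 0.4]
grip_width: 0.0665
gripper_force: 0.0
```

{"name": "drive_tool", "arguments": {"force": 30, "rows": [{"offset": [0,0,0.08],"rotation": [0,0,0],"claw": 0.78},{"offset": [0,0,0.14],"rotation": [0,0,0],"claw": 0.78},{"offset": [0,0,0.14],"rotation": [0,0,0],"claw": 0.78},{"offset": [0,0,0.14],"rotation": [0,0,0],"claw": 0.65},{"offset": [0,0,0.14],"rotation": [0,0,0],"claw": 0.6},{"offset": [0,0,0.14],"rotation": [0,0,0],"claw": 0.5},{"offset": [0,0,0.14],"rotation": [0,0,0],"claw": 0.4},{"offset": [0,0,0.14],"rotation": [0,0,0],"claw": 0.4},{"offset": [0,0,0.14],"rotation": [0,0,0],"claw": 0.4},{"offset": [0,0,0.14],"rotation": [0,0,0],"claw": 0.4}]}}

```text
clock: 4.98
tcp_pos: [0.629, 0.283, 0.0308]
orientation: [2.033, 2.394, 0.001]
contact_force: [0.7, -0.3, 2.2]
grip_width: 0.0513
gripper_force: 31.7
```

```bash
python3 go.py .630 .279 .030
```

```text
t 4.9833 tcp [0.629  0.283  0.0308] F [ 0.68 -0.35  2.17] w 0.0513
offset [-0.027  0.002  0.005] rot [ 0.0005 -0.0001  0.0005]
```

{"name": "drive_tool", "arguments": {"rows": [{"offset": [0,0,-0.1],"rotation": [0,0,0],"claw": 0.4},{"offset": [0,0,-0.3],"rotation": [0,0,0],"claw": 0.4},{"offset": [0,0,-0.5],"rotation": [0,0,0],"claw": 0.4},{"offset": [0,0,-0.7],"rotation": [0,0,0],"claw": 0.4},{"offset": [0,0,-0.7],"rotation": [0,0,0],"claw": 0.4},{"offset": [0,0,-0.7],"rotation": [0,0,0],"claw": 0.4}]}}

```text
clock: 5.48
tcp_pos: [0.6293, 0.2835, 0.138]
orientation: [2.032, 2.394, 0.005]
contact_force: [0.3, 0.9, -3.1]
grip_width: 0.0513
gripper_force: 32.5
```

```bash
python3 go.py .5536 .0149 .136
```

```text
t 5.4833 tcp [0.6293 0.2835 0.138 ] F [ 0.26  0.92 -3.08] w 0.0513
offset [-1.685 -0.789  0.009] rot [ 0.0018 -0.0005  0.0005]
```

{"name": "drive_tool", "arguments": {"rows": [{"offset": [-0.2,0,0],"rotation": [0,0,0],"claw": 0.4},{"offset": [-0.4,0,0],"rotation": [0,0,0],"claw": 0.4},{"offset": [-0.6,0,0],"rotation": [0,0,0],"claw": 0.4},{"offset": [-0.8,0,0],"rotation": [0,0,0],"claw": 0.4},{"offset": [-0.9,-0.2,0],"rotation": [0,0,0],"claw": 0.4},{"offset": [-0.9,-0.4,0],"rotation": [0,0,0],"claw": 0.4},{"offset": [-0.9,-0.4,0],"rotation": [0,0,0],"claw": 0.4}]}}

```text
clock: 6.07
tcp_pos: [0.5838, 0.1361, 0.1322]
orientation: [-2.031, -2.39, 0.016]
contact_force: [-1.5, 0.7, -3.7]
grip_width: 0.0513
gripper_force: 33.0
```

{"name": "drive_tool", "arguments": {"rows": [{"offset": [-0.2,-0.1,0],"rotation": [0,0,0],"claw": 0.4},{"offset": [-0.4,-0.2,0],"rotation": [0,0,0],"claw": 0.4},{"offset": [-0.6,-0.3,0],"rotation": [0,0,0],"claw": 0.4},{"offset": [-0.785,-0.39,0],"rotation": [0,0,0],"claw": 0.4},{"offset": [-0.785,-0.39,0],"rotation": [0,0,0],"claw": 0.4},{"offset": [-0.785,-0.39,0],"rotation": [0,0,0],"claw": 0.4},{"offset": [-0.785,-0.39,0],"rotation": [0,0,0],"claw": 0.4}]}}

```text
clock: 6.65
tcp_pos: [0.5519, 0.0147, 0.1346]
orientation: [-2.032, -2.394, 0.001]
contact_force: [0.9, 1.1, -2.0]
grip_width: 0.0515
gripper_force: 33.0
```

```bash
python3 go.py .5536 .0149 .136
python3 - <<'E'
from h import *
ims=[]
for n in("scene","side"):
    g=grab_frame(n);W=world(g);np.savez(n+"2.npz",W=W,f=g["frame"])
    P=W.reshape(-1,3);c,s=np.cos(.162),np.sin(.162)
    L=P.copy();L[:,:2]=(P[:,:2]-[.5617,-.0385])@np.array([[c,s],[-s,c]]).T
    k=(abs(L[:,0])<.035)&(abs(L[:,1]-.05)<.035)
    for z0,z1 in((.108,.14),(.112,.175),(.176,.186),(.188,.2)):
        q=L[k&(L[:,2]>z0)&(L[:,2]<z1)]
        if len(q):print(n,z0,len(q),q.min(0).round(4),q.max(0).round(4),q[:,2].min())
    f=g["frame"];ims.append(cv2.resize(f[190:320,235:395] if n=="scene" else f[180:320,235:380],(400,400)))
save("c2.png",np.hstack(ims))
E
```

```text
t 6.65 tcp [0.5519 0.0147 0.1346] F [ 0.86  1.1  -2.  ] w 0.0515
offset [-0.001  0.011 -0.009] rot [-0.0008 -0.0004  0.0006]
scene 0.108 277 [0.0014 0.0239 0.1081] [0.0327 0.0742 0.1398] 0.10806001119384379
scene 0.112 478 [-0.0066  0.024   0.1121] [0.0348 0.0753 0.1749] 0.11207655117231864
scene 0.176 53 [-0.0298  0.0265  0.1762] [0.0227 0.0727 0.186 ] 0.17624941835667043
scene 0.188 18 [-0.0248  0.0264  0.1881] [0.0304 0.0725 0.1996] 0.18808444544360844
side 0.108 275 [-0.0262  0.0442  0.1081] [0.0267 0.08   0.1399] 0.10806490750125729
side 0.112 652 [-0.0348  0.0449  0.1121] [0.0337 0.0805 0.1748] 0.11207957287586924
side 0.176 107 [-0.035   0.0458  0.1761] [0.0343 0.0779 0.1858] 0.17608746223778532
side 0.188 208 [-0.035   0.0363  0.188 ] [0.035  0.0766 0.1998] 0.1880098106745907
```

View pics/c2.png

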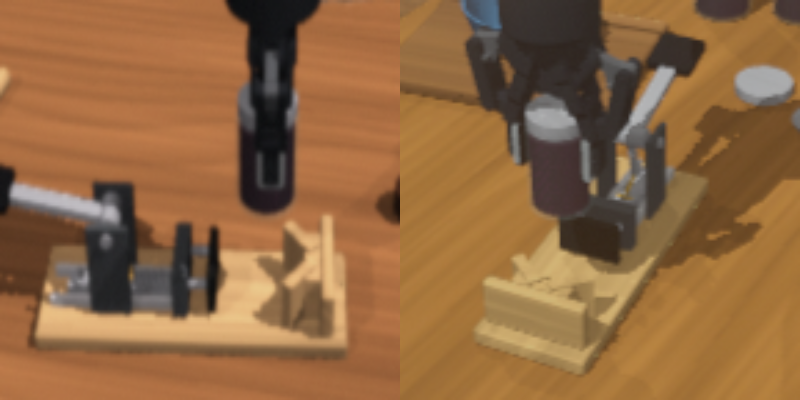

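The jar hangs upright above the gap between pad and V, centred across the clamp at clamp y ≈ 0.051. I'll shift 3 mm towards the lever so the fingers clear the V, then lower.

{"name": "drive_tool", "arguments": {"rows": [{"offset": [-0.02,0.005,0],"rotation": [0,0,0],"claw": 0.4},{"offset": [-0.02,0.005,0.1],"rotation": [0,0,0],"claw": 0.4},{"offset": [-0.02,0.005,0.2],"rotation": [0,0,0],"claw": 0.4},{"offset": [-0.02,0.005,0.3],"rotation": [0,0,0],"claw": 0.4},{"offset": [-0.02,0.005,0.4],"rotation": [0,0,0],"claw": 0.4},{"offset": [-0.02,0.005,0.48],"rotation": [0,0,0],"claw": 0.4},{"offset": [-0.02,0.005,0.54],"rotation": [0,0,0],"claw": 0.4},{"offset": [-0.02,0.005,0.57],"rotation": [0,0,0],"claw": 0.4},{"offset": [-0.02,0.005,0.57],"rotation": [0,0,0],"claw": 0.4},{"offset": [-0.02,0.005,0.57],"rotation": [0,0,0],"claw": 0.4}]}}

```text
clock: 7.58
tcp_pos: [0.5542, 0.0116, 0.0501]
orientation: [2.033, 2.395, 0.0]
contact_force: [0.1, 0.2, -2.5]
grip_width: 0.0511
gripper_force: 33.0
```

{"name": "drive_tool", "arguments": {"rows": [{"offset": [0,0,0.01],"rotation": [0,0,0],"claw": 0.4},{"offset": [0,0,0.02],"rotation": [0,0,0],"claw": 0.4},{"offset": [0,0,0.02],"rotation": [0,0,0],"claw": 0.4}]}}

```text
clock: 7.83
tcp_pos: [0.5541, 0.0113, 0.0471]
orientation: [2.033, 2.394, 0.0]
contact_force: [0.1, 0.5, -3.0]
grip_width: 0.0512
gripper_force: 33.0
```

```bash
python3 go.py .5536 .0149 .0458
```

```text
t 7.8333 tcp [0.5541 0.0113 0.0471] F [ 0.13  0.53 -2.95] w 0.0512
offset [0.024 0.001 0.008] rot [0.0003 0.0001 0.0004]
```

{"name": "drive_tool", "arguments": {"rows": [{"offset": [0,0,0.005],"rotation": [0,0,0],"claw": 0.4},{"offset": [0,0,0.01],"rotation": [0,0,0],"claw": 0.4},{"offset": [0,0,0.01],"rotation": [0,0,0],"claw": 0.4},{"offset": [0,0,0.01],"rotation": [0,0,0],"claw": 0.4}]}}

```text
clock: 8.17
tcp_pos: [0.5541, 0.0113, 0.0457]
orientation: [2.033, 2.394, 0.0]
contact_force: [-1.5, 0.0, 3.7]
grip_width: 0.0513
gripper_force: 33.2
```

The upward force shows the jar has touched down, so I release it and lift away.

{"name": "drive_tool", "arguments": {"rows": [{"offset": [0,0,-0.002],"rotation": [0,0,0],"claw": 0.63},{"offset": [0,0,-0.002],"rotation": [0,0,0],"claw": 0.66},{"offset": [0,0,-0.002],"rotation": [0,0,0],"claw": 0.7},{"offset": [0,0,-0.002],"rotation": [0,0,0],"claw": 0.78},{"offset": [0,0,-0.002],"rotation": [0,0,0],"claw": 0.78},{"offset": [0,0,-0.002],"rotation": [0,0,0],"claw": 0.78},{"offset": [0,0,-0.002],"rotation": [0,0,0],"claw": 0.78}]}}

```text
clock: 8.75
tcp_pos: [0.5539, 0.0114, 0.0456]
orientation: [-2.033, -2.395, -0.0]
contact_force: [0.5, -0.2, 0.5]
grip_width: 0.0667
gripper_force: 0.0
```

{"name": "drive_tool", "arguments": {"rows": [{"offset": [0,0,-0.1],"rotation": [0,0,0],"claw": 0.78},{"offset": [0,0,-0.25],"rotation": [0,0,0],"claw": 0.78},{"offset": [0,0,-0.4],"rotation": [0,0,0],"claw": 0.78},{"offset": [0,0,-0.6],"rotation": [0,0,0],"claw": 0.78},{"offset": [0,0,-0.8],"rotation": [0,0,0],"claw": 0.5},{"offset": [0,0,-1],"rotation": [0,0,0],"claw": 0},{"offset": [0,0,-1],"rotation": [0,0,0],"claw": 0}]}}

```text
clock: 9.33
tcp_pos: [0.5573, 0.0123, 0.2016]
orientation: [2.029, 2.389, 0.01]
contact_force: [0.7, 0.5, 1.0]
grip_width: 0.031
gripper_force: 0.0
```

```bash
cat > meas.py <<'E'
from h import *
def meas(tag=None):
    ims=[]
    for n in("scene","side"):
        g=grab_frame(n);P=world(g).reshape(-1,3);c,s=np.cos(.162),np.sin(.162)
        L=P.copy();L[:,:2]=(P[:,:2]-[.5617,-.0385])@np.array([[c,s],[-s,c]]).T
        D=g["frame"].reshape(-1,3).max(1)
        k=(abs(L[:,0])<.04)&(L[:,1]>-.1)&(L[:,1]<.12)
        q=L[k&(L[:,2]>.062)&(L[:,2]<.084)&(L[:,1]>.0)];print(n,"jar",len(q),q.min(0).round(4),q.max(0).round(4))
        q=L[k&(L[:,2]>.088)&(L[:,2]<.106)&(L[:,1]>.0)];print(n,"jartop",len(q),q.mean(0).round(4),"ymin/max",q[:,1].min().round(4),q[:,1].max().round(4))
        q=L[k&(L[:,2]>.048)&(L[:,2]<.06)&(L[:,1]>-.045)&(L[:,1]<.04)];h,e=np.histogram(q[:,1],np.arange(-.046,.042,.003));print(n,"y hist",[(round(e[i]*1000),int(h[i])) for i in range(len(h)) if h[i]>1])
        q=L[(abs(L[:,0])<.03)&(L[:,1]<-.16)&(L[:,1]>-.23)&(L[:,2]>.05)&(L[:,2]<.13)&(D<60)];print(n,"paddle",len(q),q.mean(0).round(4),q.min(0).round(4),q.max(0).round(4)) if len(q) else 0
        f=g["frame"];ims.append(cv2.resize(f[190:320,215:385] if n=="scene" else f[180:320,235:380],(400,400)))
    if tag: save(tag+".png",np.hstack(ims))
if __name__=="__main__":
    import sys;meas(*sys.argv[1:])
E
python3 meas.py c3; python3 go.py .5925 -.226 .135
```

```text
scene jar 206 [0.0009 0.0216 0.062 ] [0.0298 0.0709 0.0839]
scene jartop 336 [0.0057 0.046  0.0973] ymin/max 0.0217 0.0702
scene y hist [(-34, 5), (-31, 25), (-28, 28), (-25, 28), (-22, 27), (-19, 24), (-4, 4), (-1, 23), (2, 27), (5, 17), (20, 5), (23, 5), (26, 6), (29, 4), (32, 4), (35, 8), (38, 4)]
scene paddle 301 [ 0.0067 -0.188   0.1114] [-0.0176 -0.2097  0.0991] [ 0.0242 -0.1671  0.1191]
side jar 187 [-0.0247  0.0388  0.0622] [0.0235 0.0763 0.0838]
side jartop 305 [-0.001   0.0527  0.098 ] ymin/max 0.0224 0.0728
side y hist [(-31, 4), (-28, 13), (-25, 15), (-22, 18), (-19, 26), (-16, 21), (-13, 2), (-1, 3), (2, 11), (5, 11), (8, 15), (38, 5)]
side paddle 183 [ 0.     -0.1832  0.1128] [-0.0213 -0.2052  0.1031] [ 0.0216 -0.1628  0.1191]
t 9.4333 tcp [0.5546 0.0113 0.1968] F [-0.45  0.43 -0.96] w 0.0158
offset [-1.602 -0.008  0.413] rot [0.0013 0.0004 0.0003]
```

View pics/c3.png

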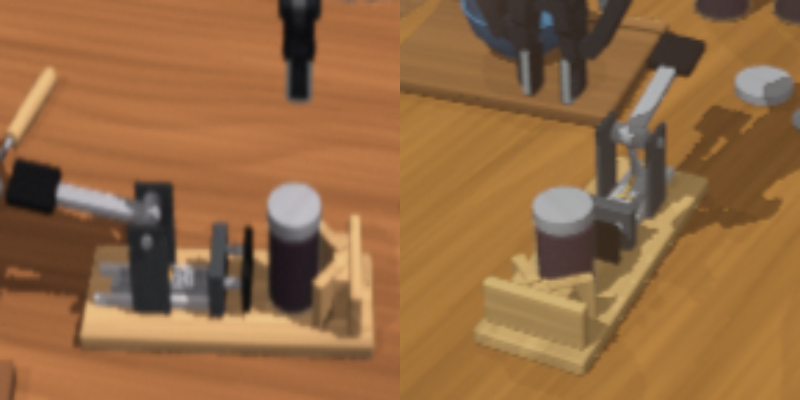

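The jar stands upright and free in front of the V, about 11 mm from the pad. The gripper is shut for pressing. I move over the paddle.

{"name": "drive_tool", "arguments": {"rows": [{"offset": [-0.3,0,0],"rotation": [0,0,0],"claw": 0},{"offset": [-0.6,0,0],"rotation": [0,0,0],"claw": 0},{"offset": [-0.8,0,0],"rotation": [0,0,0],"claw": 0},{"offset": [-0.8,0,0],"rotation": [0,0,0],"claw": 0}]}}

```text
clock: 9.77
tcp_pos: [0.5725, -0.1172, 0.1931]
orientation: [2.047, 2.383, -0.008]
contact_force: [0.3, -0.9, 0.3]
grip_width: -0.0001
gripper_force: 0.0
```

{"name": "drive_tool", "arguments": {"rows": [{"offset": [-0.3,0,0],"rotation": [0,0,0],"claw": 0},{"offset": [-0.6,0,0],"rotation": [0,0,0],"claw": 0},{"offset": [-0.8,0,0.1],"rotation": [0,0,0],"claw": 0},{"offset": [-0.8,0,0.3],"rotation": [0,0,0],"claw": 0},{"offset": [-0.8,0,0.4],"rotation": [0,0,0],"claw": 0},{"offset": [-0.8,0,0.4],"rotation": [0,0,0],"claw": 0},{"offset": [-0.8,0,0.4],"rotation": [0,0,0],"claw": 0}]}}

```text
clock: 10.35
tcp_pos: [0.5916, -0.2246, 0.1337]
orientation: [-2.03, -2.393, 0.002]
contact_force: [0.0, 0.3, -0.1]
grip_width: -0.0001
gripper_force: 0.0
```

```bash
python3 go.py .5922 -.225 .120
python3 - <<'E'
from h import *
g=grab_frame("scene");g2=grab_frame("side")
save("c4.png",np.hstack([cv2.resize(g["frame"][180:310,200:370],(400,400)),cv2.resize(g2["frame"][130:280,270:420],(400,400))]))
E
```

```text
t 10.35 tcp [ 0.5916 -0.2246  0.1337] F [ 0.04  0.27 -0.09] w -0.0001
offset [-0.004  0.004  0.091] rot [-0.0017 -0.0012  0.0009]
```

View pics/c4.png

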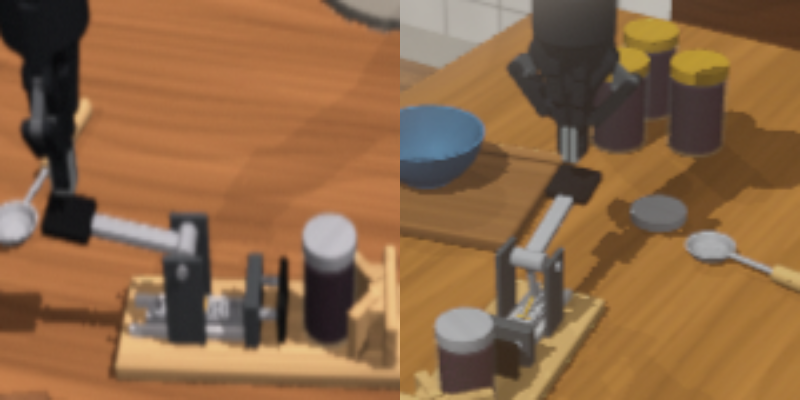

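The shut fingers hang centred just above the paddle. First down stroke:

{"name": "drive_tool", "arguments": {"rows": [{"offset": [0,0.003,0.1],"rotation": [0,0,0],"claw": 0},{"offset": [0,0.003,0.13],"rotation": [0,0,0],"claw": 0},{"offset": [0,0.003,0.16],"rotation": [0,0,0],"claw": 0},{"offset": [0,0.003,0.19],"rotation": [0,0,0],"claw": 0},{"offset": [0,0.003,0.22],"rotation": [0,0,0],"claw": 0},{"offset": [0,0.003,0.25],"rotation": [0,0,0],"claw": 0},{"offset": [0,0.003,0.25],"rotation": [0,0,0],"claw": 0}]}}

```text
clock: 11.03
tcp_pos: [0.5936, -0.2259, 0.0979]
orientation: [2.033, 2.394, 0.0]
contact_force: [0.8, -1.9, 2.8]
grip_width: -0.0003
gripper_force: 1.1
```

{"name": "drive_tool", "arguments": {"rows": [{"offset": [0,0,0.03],"rotation": [0,0,0],"claw": 0},{"offset": [0,0,0.06],"rotation": [0,0,0],"claw": 0},{"offset": [0,0,0.09],"rotation": [0,0,0],"claw": 0},{"offset": [0,0,0.12],"rotation": [0,0,0],"claw": 0},{"offset": [0,0,0.14],"rotation": [0,0,0],"claw": 0},{"offset": [0,0,0.14],"rotation": [0,0,0],"claw": 0}]}}

```text
clock: 11.53
tcp_pos: [0.5932, -0.2253, 0.0764]
orientation: [-2.033, -2.394, -0.0]
contact_force: [1.7, -2.8, 3.6]
grip_width: -0.0001
gripper_force: 1.4
```

```bash
python3 go.py .5922 -.225 .125; python3 meas.py
```

```text
t 11.5333 tcp [ 0.5932 -0.2253  0.0764] F [ 1.69 -2.76  3.62] w -0.0001
offset [ 0.003 -0.006 -0.324] rot [-0.0001 -0.0002  0.0004]
scene jar 199 [-0.0037  0.0213  0.0622] [0.0281 0.0709 0.0839]
scene jartop 336 [0.0059 0.0459 0.0974] ymin/max 0.0217 0.0702
scene y hist [(-22, 8), (-19, 27), (-16, 30), (-13, 27), (-10, 29), (-7, 12), (8, 7), (11, 28), (14, 22), (17, 7), (20, 3), (23, 4), (26, 8), (29, 3), (32, 5), (35, 7), (38, 5)]
scene paddle 285 [ 0.0108 -0.1875  0.0834] [-0.0261 -0.2102  0.064 ] [ 0.0296 -0.1682  0.1297]
side jar 184 [-0.0244  0.0375  0.0621] [0.0249 0.0753 0.0839]
side jartop 307 [-0.0011  0.0531  0.0981] ymin/max 0.0246 0.0742
side y hist [(-19, 7), (-16, 13), (-13, 10), (-10, 15), (-7, 37), (-4, 3), (11, 4), (14, 9), (17, 13), (20, 7), (38, 2)]
side paddle 191 [-0.0036 -0.1806  0.0988] [-0.024  -0.2088  0.068 ] [ 0.0293 -0.1647  0.1299]
```

{"name": "drive_tool", "arguments": {"rows": [{"offset": [0,0,0.015],"rotation": [0,0,0],"claw": 0},{"offset": [0,0,0.022],"rotation": [0,0,0],"claw": 0},{"offset": [0,0,0.022],"rotation": [0,0,0],"claw": 0}]}}

```text
clock: 11.88
tcp_pos: [0.593, -0.2246, 0.0735]
orientation: [-2.032, -2.395, -0.0]
contact_force: [0.4, 0.4, 3.3]
grip_width: 0.0
gripper_force: 1.7
```

{"name": "drive_tool", "arguments": {"rows": [{"offset": [0,0,-0.06],"rotation": [0,0,0],"claw": 0},{"offset": [0,0,-0.12],"rotation": [0,0,0],"claw": 0},{"offset": [0,0,-0.18],"rotation": [0,0,0],"claw": 0},{"offset": [0,0,-0.24],"rotation": [0,0,0],"claw": 0},{"offset": [0,0,-0.31],"rotation": [0,0,0],"claw": 0},{"offset": [0,0,-0.34],"rotation": [0,0,0],"claw": 0},{"offset": [0,0,-0.34],"rotation": [0,0,0],"claw": 0},{"offset": [0,0,-0.34],"rotation": [0,0,0],"claw": 0}]}}

```text
clock: 12.55
tcp_pos: [0.5933, -0.2256, 0.1252]
orientation: [2.033, 2.394, 0.0]
contact_force: [-0.6, -0.7, -0.1]
grip_width: 0.0002
gripper_force: 0.0
```

```bash
python3 go.py .5922 -.225 .114; python3 meas.py
```

```text
t 12.55 tcp [ 0.5933 -0.2256  0.1252] F [-0.63 -0.71 -0.14] w 0.0002
offset [ 0.005 -0.007  0.074] rot [0.0002 0.0002 0.0004]
scene jar 206 [-0.0054  0.0212  0.0621] [0.0286 0.0709 0.084 ]
scene jartop 337 [0.0056 0.046  0.0972] ymin/max 0.0217 0.0702
scene y hist [(-22, 2), (-19, 24), (-16, 29), (-13, 27), (-10, 31), (-7, 22), (11, 26), (14, 25), (17, 19), (20, 5), (23, 4), (26, 8), (29, 3), (32, 4), (35, 8), (38, 4)]
scene paddle 251 [ 0.0087 -0.1864  0.1121] [-0.0158 -0.2074  0.1019] [ 0.0249 -0.1669  0.1295]
side jar 180 [-0.0248  0.0373  0.0621] [0.0263 0.0764 0.084 ]
side jartop 302 [-0.001   0.053   0.0983] ymin/max 0.0226 0.0735
side y hist [(-19, 7), (-16, 13), (-13, 9), (-10, 10), (-7, 32), (-4, 14), (-1, 2), (11, 2), (14, 11), (17, 10), (20, 7), (23, 2)]
side paddle 167 [-0.001  -0.1819  0.1124] [-0.0204 -0.207   0.1023] [ 0.0233 -0.1637  0.1249]
```

{"name": "drive_tool", "arguments": {"rows": [{"offset": [0,0,0.06],"rotation": [0,0,0],"claw": 0},{"offset": [0,0,0.09],"rotation": [0,0,0],"claw": 0},{"offset": [0,0,0.12],"rotation": [0,0,0],"claw": 0},{"offset": [0,0,0.15],"rotation": [0,0,0],"claw": 0},{"offset": [0,0,0.18],"rotation": [0,0,0],"claw": 0},{"offset": [0,0,0.21],"rotation": [0,0,0],"claw": 0},{"offset": [0,0,0.235],"rotation": [0,0,0],"claw": 0},{"offset": [0,0,0.235],"rotation": [0,0,0],"claw": 0}]}}

```text
clock: 13.32
tcp_pos: [0.5931, -0.2256, 0.0888]
orientation: [-2.033, -2.394, 0.0]
contact_force: [0.4, -2.5, 3.4]
grip_width: -0.0002
gripper_force: 1.6
```

```bash
python3 go.py .5922 -.225 .114; python3 meas.py
```

```text
t 13.3167 tcp [ 0.5931 -0.2256  0.0888] F [ 0.44 -2.5   3.42] w -0.0002
offset [ 0.005 -0.006 -0.168] rot [-0.0002 -0.0001  0.0003]
scene jar 190 [-0.0048  0.0302  0.0621] [0.0283 0.0795 0.0839]
scene jartop 331 [0.0058 0.0547 0.0972] ymin/max 0.0319 0.0788
scene y hist [(-10, 6), (-7, 29), (-4, 29), (-1, 27), (2, 27), (5, 17), (20, 19), (23, 26), (26, 23), (29, 4), (32, 9), (35, 4), (38, 4)]
scene paddle 259 [ 0.0111 -0.1891  0.0923] [-0.0187 -0.2104  0.0789] [ 0.0235 -0.1702  0.1293]
side jar 189 [-0.0244  0.0456  0.0622] [0.0253 0.0838 0.084 ]
side jartop 309 [-0.0014  0.0613  0.098 ] ymin/max 0.0295 0.0819
side y hist [(-7, 5), (-4, 12), (-1, 9), (2, 10), (5, 24), (8, 18), (20, 4), (23, 3), (26, 11), (29, 11)]
side paddle 131 [-0.0055 -0.182   0.0949] [-0.0215 -0.2096  0.0815] [ 0.0193 -0.1657  0.1298]
```

{"name": "drive_tool", "arguments": {"rows": [{"offset": [0,0,0.015],"rotation": [0,0,0],"claw": 0},{"offset": [0,0,0.03],"rotation": [0,0,0],"claw": 0},{"offset": [0,0,0.03],"rotation": [0,0,0],"claw": 0}]}}

```text
clock: 13.67
tcp_pos: [0.593, -0.225, 0.0849]
orientation: [-2.033, -2.395, 0.0]
contact_force: [-0.5, -2.8, 4.1]
grip_width: -0.0003
gripper_force: 2.5
```

{"name": "drive_tool", "arguments": {"rows": [{"offset": [0,0,0.015],"rotation": [0,0,0],"claw": 0},{"offset": [0,0,0.03],"rotation": [0,0,0],"claw": 0},{"offset": [0,0,0.03],"rotation": [0,0,0],"claw": 0}]}}

```text
clock: 13.92
tcp_pos: [0.593, -0.2249, 0.0805]
orientation: [-2.033, -2.395, 0.0]
contact_force: [-1.4, -2.4, 6.5]
grip_width: 0.0002
gripper_force: 3.0
```

```bash
python3 go.py .5922 -.225 .114; python3 meas.py|grep hist
```

```text
t 13.9167 tcp [ 0.593  -0.2249  0.0805] F [-1.37 -2.37  6.55] w 0.0002
offset [ 0.001 -0.006 -0.223] rot [-0.0002 -0.0002  0.0006]
scene y hist [(-7, 3), (-4, 29), (-1, 29), (2, 29), (5, 31), (8, 17), (20, 18), (23, 23), (26, 24), (29, 4), (32, 9), (35, 4), (38, 5)]
side y hist [(-4, 7), (-1, 6), (2, 9), (5, 15), (8, 24), (11, 12), (20, 2), (23, 5), (26, 10), (29, 11)]
```

{"name": "drive_tool", "arguments": {"rows": [{"offset": [0,0,0.015],"rotation": [0,0,0],"claw": 0},{"offset": [0,0,0.03],"rotation": [0,0,0],"claw": 0},{"offset": [0,0,0.03],"rotation": [0,0,0],"claw": 0},{"offset": [0,0,0.03],"rotation": [0,0,0],"claw": 0}]}}

```text
clock: 14.35
tcp_pos: [0.593, -0.2247, 0.0763]
orientation: [-2.032, -2.395, 0.0]
contact_force: [-1.8, -1.1, 6.9]
grip_width: 0.0001
gripper_force: 3.3
```

{"name": "drive_tool", "arguments": {"rows": [{"offset": [0,0,0.01],"rotation": [0,0,0],"claw": 0},{"offset": [0,0,0.018],"rotation": [0,0,0],"claw": 0},{"offset": [0,0,0.018],"rotation": [0,0,0],"claw": 0},{"offset": [0,0,0.018],"rotation": [0,0,0],"claw": 0}]}}

```text
clock: 14.68
tcp_pos: [0.593, -0.2245, 0.0737]
orientation: [-2.032, -2.395, -0.0]
contact_force: [-1.3, -0.1, 7.1]
grip_width: -0.0002
gripper_force: 3.8
```

```bash
for i in 1 2 3; do python3 go.py .5922 -.225 .114|head -1; python3 meas.py|grep hist; done
```

```text
t 14.6833 tcp [ 0.593  -0.2245  0.0737] F [-1.3  -0.13  7.07] w -0.0002
scene y hist [(-4, 10), (-1, 26), (2, 27), (5, 30), (8, 25), (11, 18), (20, 20), (23, 24), (26, 26), (29, 5), (32, 8), (35, 5), (38, 4)]
side y hist [(-1, 6), (2, 7), (5, 15), (8, 12), (11, 23), (14, 7), (23, 6), (26, 11), (29, 10)]
t 14.7833 tcp [ 0.593  -0.2245  0.0737] F [-2.11 -0.59  7.71] w -0.0
scene y hist [(-4, 7), (-1, 29), (2, 28), (5, 28), (8, 25), (11, 19), (20, 20), (23, 24), (26, 24), (29, 5), (32, 7), (35, 4), (38, 4)]
side y hist [(-1, 8), (2, 9), (5, 11), (8, 12), (11, 18), (14, 9), (20, 2), (23, 6), (26, 8), (29, 12)]
t 14.8833 tcp [ 0.593  -0.2245  0.0738] F [-1.6  -0.41  8.34] w -0.0001
scene y hist [(-4, 8), (-1, 26), (2, 29), (5, 29), (8, 25), (11, 17), (20, 21), (23, 22), (26, 25), (29, 4), (32, 9), (35, 4), (38, 4)]
side y hist [(-1, 5), (2, 8), (5, 12), (8, 12), (11, 23), (14, 8), (20, 3), (23, 2), (26, 13), (29, 7)]
```

{"name": "drive_tool", "arguments": {"rows": [{"offset": [0,0,0.004],"rotation": [0,0,0],"claw": 0},{"offset": [0,0,0.007],"rotation": [0,0,0],"claw": 0},{"offset": [0,0,0.007],"rotation": [0,0,0],"claw": 0},{"offset": [0,0,0.007],"rotation": [0,0,0],"claw": 0},{"offset": [0,0,0.007],"rotation": [0,0,0],"claw": 0},{"offset": [0,0,0.007],"rotation": [0,0,0],"claw": 0}]}}

```text
clock: 15.48
tcp_pos: [0.593, -0.2245, 0.0732]
orientation: [-2.032, -2.395, 0.0]
contact_force: [-3.4, -0.4, 11.2]
grip_width: 0.0001
gripper_force: 5.6
```

```bash
python3 meas.py c5; python3 -c "
from h import *
F=[]
for i in range(8):
    grab_frame('side');o=get_obs();F.append(o['contact_force'])
print(np.mean(F,0),o['tcp_pos'])"
```

```text
scene jar 195 [0.0032 0.0302 0.0624] [0.0284 0.0795 0.0839]
scene jartop 334 [0.006  0.0547 0.0973] ymin/max 0.0321 0.0787
scene y hist [(-4, 7), (-1, 25), (2, 27), (5, 31), (8, 25), (11, 18), (20, 20), (23, 25), (26, 23), (29, 4), (32, 8), (35, 5), (38, 3)]
scene paddle 293 [ 0.0112 -0.187   0.0817] [-0.0207 -0.2087  0.0601] [ 0.0298 -0.1682  0.1298]
side jar 184 [-0.0248  0.0475  0.0629] [0.027  0.0845 0.0839]
side jartop 312 [-0.0016  0.0616  0.0978] ymin/max 0.0325 0.0829
side y hist [(-1, 3), (2, 12), (5, 8), (8, 12), (11, 22), (14, 11), (23, 7), (26, 14), (29, 7)]
side paddle 229 [-0.0029 -0.1801  0.1005] [-0.0281 -0.2065  0.0643] [ 0.0296 -0.1652  0.1299]
[-3.21971911 -0.24040345 11.34832416] [ 0.59307477 -0.22445506  0.07324753]
```

View pics/c5.png

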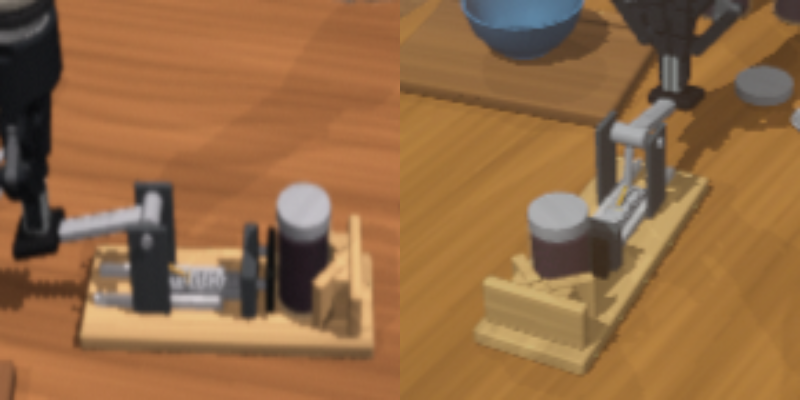

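The lever is on its lower stop: the force rose to about 11 N with no more travel. The jar sits in the V and the pad is about 7 mm in by head-to-pad spacing, roughly half way. The arm is still pressing, so I hand in.

```bash
python3 -c "
from h import *
print(hand_in())"
```

```text
the job is handed in; nothing more can be done
None
```

I stood the 52 mm jar in the clamp's V, let go of it and pumped the lever twice; I handed in with the arm still holding the lever on its lower stop and the pad about 7 mm of 16 mm in, just under half way (estimated from the camera images).

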